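# Book in and cover the sample pots

### The job

Book in the open sample pots on the bench: take the hand scanner and read the barcode label of every pot that is there, in the order blue, green, orange, red, holding the scanner steady on each label for two seconds while the pot is still open. Stand the scanner back upright on its charging pad and cover every pot with one of the loose lids, seated level on the rim. Leave the jar, the steel puck and the mug where they are.

Things in the scene. Friction and masses are not known exactly. Their poses are not given: they have to be found in the camera images.
- pot_blue: Open white sample pot with blue band, fixed on a blue-coloured carrier plate (115 x 64 x 8 mm, together about 400 g, loose on the bench); may be absent. Origin: on the pot's axis at the underside of the plate; z up. The pot is round, 54 mm outside, 47 mm mouth, its rim 68 mm above the origin. The plate reaches from 83 mm in front (-x) to 32 mm behind (+x).
- label_blue (a point): Centre of the barcode label (34 x 48 mm, white with black bars) of the blue pot, on the sloping tab in front of it: 59 mm towards the carrier's -x from the pot's axis and 30 mm above the bench. Its z axis is the outward normal of the label: up, leaning 30 degrees (0.52 rad) towards the carrier's -x; its y axis is the carrier's y.
- pot_green: Open white sample pot with green band, fixed on a green-coloured carrier plate (115 x 64 x 8 mm, together about 400 g, loose on the bench); may be absent. Origin: on the pot's axis at the underside of the plate; z up. The pot is round, 54 mm outside, 47 mm mouth, its rim 68 mm above the origin. The plate reaches from 83 mm in front (-x) to 32 mm behind (+x).
- label_green (a point): Centre of the barcode label (34 x 48 mm, white with black bars) of the green pot, on the sloping tab in front of it: 59 mm towards the carrier's -x from the pot's axis and 30 mm above the bench. Its z axis is the outward normal of the label: up, leaning 30 degrees (0.52 rad) towards the carrier's -x; its y axis is the carrier's y.
- pot_orange: Open white sample pot with orange band, fixed on a orange-coloured carrier plate (115 x 64 x 8 mm, together about 400 g, loose on the bench); may be absent. Origin: on the pot's axis at the underside of the plate; z up. The pot is round, 54 mm outside, 47 mm mouth, its rim 68 mm above the origin. The plate reaches from 83 mm in front (-x) to 32 mm behind (+x).
- label_orange (a point): Centre of the barcode label (34 x 48 mm, white with black bars) of the orange pot, on the sloping tab in front of it: 59 mm towards the carrier's -x from the pot's axis and 30 mm above the bench. Its z axis is the outward normal of the label: up, leaning 30 degrees (0.52 rad) towards the carrier's -x; its y axis is the carrier's y.
- pot_red: Open white sample pot with red band, fixed on a red-coloured carrier plate (115 x 64 x 8 mm, together about 400 g, loose on the bench); may be absent. Origin: on the pot's axis at the underside of the plate; z up. The pot is round, 54 mm outside, 47 mm mouth, its rim 68 mm above the origin. The plate reaches from 83 mm in front (-x) to 32 mm behind (+x).
- label_red (a point): Centre of the barcode label (34 x 48 mm, white with black bars) of the red pot, on the sloping tab in front of it: 59 mm towards the carrier's -x from the pot's axis and 30 mm above the bench. Its z axis is the outward normal of the label: up, leaning 30 degrees (0.52 rad) towards the carrier's -x; its y axis is the carrier's y.
- lid1: Loose white lid, one of four alike, 60 g: flange disc 62 mm across, z = 6 to 12 mm; under it a round plug 41 mm across, z = 0 to 6 mm; on top an upright blue round knob 22 mm across, z = 12 to 35 mm. Origin: centre of the plug's underside; z up. It stands level on its plug on the bench. Seated on a pot its origin is 62 mm above the pot's.
- lid2: Loose white lid, one of four alike, 60 g: flange disc 62 mm across, z = 6 to 12 mm; under it a round plug 41 mm across, z = 0 to 6 mm; on top an upright blue round knob 22 mm across, z = 12 to 35 mm. Origin: centre of the plug's underside; z up. It stands level on its plug on the bench. Seated on a pot its origin is 62 mm above the pot's.
- lid3: Loose white lid, one of four alike, 60 g: flange disc 62 mm across, z = 6 to 12 mm; under it a round plug 41 mm across, z = 0 to 6 mm; on top an upright blue round knob 22 mm across, z = 12 to 35 mm. Origin: centre of the plug's underside; z up. It stands level on its plug on the bench. Seated on a pot its origin is 62 mm above the pot's.
- lid4: Loose white lid, one of four alike, 60 g: flange disc 62 mm across, z = 6 to 12 mm; under it a round plug 41 mm across, z = 0 to 6 mm; on top an upright blue round knob 22 mm across, z = 12 to 35 mm. Origin: centre of the plug's underside; z up. It stands level on its plug on the bench. Seated on a pot its origin is 62 mm above the pot's.
- scanner: Hand scanner, standing nose down: dark grey head 60 x 48 mm (x, y), 36 mm high, above it a yellow upright handle 36 x 28 mm (x, y) from z = 36 to 132 mm, with a dark top up to 136 mm; about 220 g. Origin: centre of the window in the underside of the head; z up through the handle. It looks along its own -z axis, straight out of the underside. Grip the handle from above around z = 100 mm.
- pad: Grey charging pad, 100 x 100 x 12 mm, fixed to the bench, with a black rubber patch. Origin: centre of its underside; the scanner stands on its top, 12 mm higher.
- jar: Bystander: closed white jar with a blue label, 52 mm across, 75 mm high. Origin: centre of its underside.
- puck: Bystander: bare steel sample puck, 44 mm across, 34 mm high. Origin: centre of its underside.
- mug: Bystander: blue mug, 76 mm across, 85 mm high. Origin: centre of its underside.

How it is judged:
By the outcome, as a careful person would: the job done as asked, in the order asked, and still so for the second after the job is handed in, with the robot touching nothing.
Of pot_blue, pot_green, pot_orange, pot_red only 3 to 4 are there at a start; the rules pass over those that are not, and their reading is None.
At some moment in a run one of pot_blue, pot_green, pot_orange, pot_red, lid1, lid2, lid3, lid4 may be knocked a few centimetres aside while the robot is not near it.
It also fails if it takes over 210 s, if anything falls off the work surface, if the arm or the gripper's body presses on something with over 40 N, if the wrist force passes 120 N, or if a joint passes its speed limit or range.

### The arm

A 6-joint arm with a two-finger parallel gripper is mounted at the origin on the work surface. World frame = base frame: x ahead of the robot, y to its left, z up, the work surface at z = 0. Lengths are in m, angles in rad, forces in N, time in s.
With the tool pointing down it reaches from about 0.375 to 0.9 m from the base axis. Payload 3.1 kg.
Tool frame: the origin (TCP) lies at the very end of the fingers, on their centre line; the grasp point (between the pads) lies 19 mm behind it (ctrl.grip_depth is the distance from the TCP to the grasp point, in m); z points along the fingers, y is the line along which they close (so a half turn about z gives the same grasp; the last joint's range is limited). The gripper opens to 85 mm and grips with 20 to 120 N. Pads are 22 mm wide; open, the fingers measure 114 mm over their backs; the gripper's body (76 mm by 85 mm) begins 54 mm behind the grasp point. The pads swing forward as they close: fully open they stand 13 mm farther back than shut.
Start: joints at [-1.347, 0.527, 1.433, -0, 1.181, -0.178], TCP at [0.244, -0.575, 0.231] pointing down, gripper open.
Joint ranges: [-3.08, 3.08], [-0.75, 2.2], [0.22, 2.44], [-1.43, 4.57], [0, 2.65], [-2.85, 2.85]. Speed limits (rad/s): [2.79, 2.79, 3.14, 3.14, 3.14, 3.14].

### API

Orientations are given as a unit quaternion [x, y, z, w].
In Python, from station import ctrl, inverse_kinematics, monitor, viewer gives the robot as it stands. Calls block until the motion is done:
- ctrl.movep(position, orientation): joint-space move of the TCP to a pose.
- ctrl.servo_line(position, rotation=None, velocity=0.15): straight line of the TCP; rotation=None keeps the orientation; velocity is the mean speed in m/s.
- ctrl.goto_joints(angles): joint-space move.
- ctrl.open_jaws() and ctrl.clamp(grasp_force=None): open the fingers fully, or close them until they stop; grasp_force is the grip in N (None keeps the last).
- ctrl.dwell(seconds).
- inverse_kinematics(position, orientation): joint angles nearest the present ones, or None.
- monitor.sense(): the state.
- viewer.get_image(name): name is "scene" or "top" or "wrist"; returns a dict with "frame" (480x640x3 uint8, red, green, blue), "depth" (480x640 float32, m along the optical axis (not along the pixel's ray), 0 where there is no reading), "mtx" (3x3 intrinsics, pixels), "R" (3x3) and "t" (3): a world point X has camera coordinates R X + t. Camera axes: x right, y down, z forward; pixel columns grow to the right and rows downward; lengths in m; the calibration is good to about 2 mm. The wrist camera is an equidistant fisheye: a pixel r from the principal point sees the ray r / f radians off the axis. A picture is of the moment at which its call begins.
A pose or a line that the arm cannot do raises ctrl.Unreachable and nothing moves.
- ctrl.hand_in(): hands the job in; it is judged then, once.
The state is a dict: "time": time; "qpos": joint angles; "joint_velocities": joint speeds; "effort": joint torques, N m; "tcp_pos": TCP position; "orientation": TCP orientation; "contact_force": force on the tool from outside, world axes, zero at the start; "torque": the same for the moment, N m; "gripper_width": opening from 0.0 (shut) to 1.0 (fully open); "grasp_force": force on a finger pad.
Only numpy, scipy, OpenCV 4.12 (cv2) and the standard library are available. Lean on these libraries where they do the work, as an engineer would, in place of code of your own. Each camera call takes 0.05 s, during which the arm holds its last target. There are 200 camera calls.

## Working session

There is one attempt and no reset: what is moved stays moved. The work goes in short steps, each a Python script; the robot and the scene stay as the last script left them, time stands still between calls to the robot, and variables do not carry over. Pictures are saved under pics/ and viewed, at most 14 in all, crops included, and the job is handed in when it is done.

```bash
ls; mkdir -p pics
python3 - <<'E'
from station import ctrl, monitor, viewer
import cv2,numpy as np
for n in ("scene","top"):
    d=viewer.get_image(n); cv2.imwrite(f"pics/{n}0.png",d["frame"][:,:,::-1]); np.savez(f"/tmp/{n}0.npz",**d)
    print(n,d["mtx"].tolist(),(-d["R"].T@d["t"]).round(3),d["R"].round(3).tolist(), (d["depth"]>0).mean())
s=monitor.sense(); print(s)
E
```

```text
pics
scene [[561.4025542883152, 0.0, 323.6860027882049], [0.0, 561.4025542883152, 241.76402301372326], [0.0, 0.0, 1.0]] [ 1.396 -0.176  0.767] [[0.202, 0.979, 0.023], [0.611, -0.107, -0.784], [-0.765, 0.172, -0.62]] 0.996142578125
top [[620.0318886301841, 0.0, 323.98722957515577], [0.0, 620.0318886301841, 225.85168317171954], [0.0, 0.0, 1.0]] [0.307 0.013 1.61 ] [[0.017, -1.0, 0.006], [-0.99, -0.017, -0.143], [0.143, -0.003, -0.99]] 0.9957975260416667
{'time': 0.1, 'qpos': array([-1.34750054e+00,  5.28395018e-01,  1.43378909e+00, -3.73846771e-05,
        1.18139424e+00, -1.78470306e-01]), 'joint_velocities': array([ 0.00184687, -0.00222519, -0.00279791,  0.00090487,  0.00119956,
       -0.00137492]), 'effort': array([-5.16483269e-04, -4.43304098e+01, -1.78587019e+01, -3.72311097e-04,
        3.86067884e-03,  1.89448696e-05]), 'tcp_pos': array([ 0.24429069, -0.57457181,  0.23041332]), 'orientation': array([ 9.79888859e-01,  1.99541568e-01, -3.95320944e-05, -9.92209058e-04]), 'contact_force': array([-0.00552671,  0.32518678,  0.33258976]), 'torque': array([ 0.02148481,  0.02817228, -0.0277886 ]), 'grasp_force': 0.0, 'gripper_width': 0.9973421638664935}
```

View pics/top0.png

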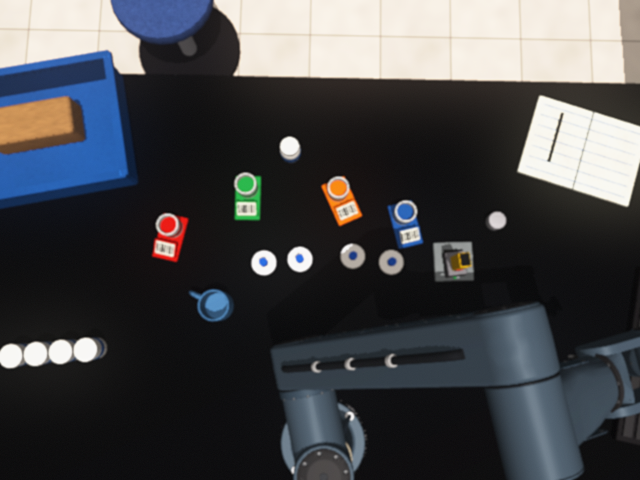

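View pics/scene0.png

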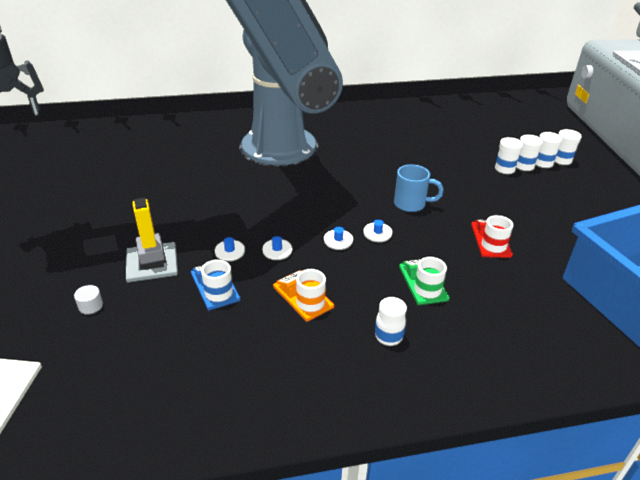

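Top view: pots red (168,225), green (246,185), orange (338,188), blue (404,212), so all four are there. Four lids lie at (263,262), (300,259), (352,256) and (391,262), and the scanner is on its pad at (453,262). The jar is at (290,148), the puck at (497,220) and the mug at (214,304). The scene view agrees. Next I get rough positions from the top view and survey with the wrist camera.

```bash
cat > h.py <<'E'
import cv2,numpy as np
from scipy.spatial.transform import Rotation as Ro
from station import ctrl,monitor,viewer,inverse_kinematics
def ray(d,uv,wrist):
    uv=np.atleast_2d(np.float64(uv)); K=d["mtx"]
    p=np.c_[(uv[:,0]-K[0,2])/K[0,0],(uv[:,1]-K[1,2])/K[1,1]]
    if wrist:
        r=np.linalg.norm(p,axis=1)+1e-12
        v=np.c_[p*(np.sin(r)/r)[:,None],np.cos(r)]
    else: v=np.c_[p,np.ones(len(p))]
    return -d["R"].T@d["t"], v@d["R"]
def plane(d,uv,z,wrist=False):
    c,v=ray(d,uv,wrist); return c+v*((z-c[2])/v[:,2])[:,None]
def proj(d,X,wrist=False):
    q=np.atleast_2d(X)@d["R"].T+d["t"]; K=d["mtx"]
    p=q[:,:2]/q[:,2:]
    if wrist:
        r=np.linalg.norm(q[:,:2],axis=1); p=q[:,:2]*(np.arctan2(r,q[:,2])/(r+1e-12))[:,None]
    return np.c_[p[:,0]*K[0,0]+K[0,2],p[:,1]*K[1,1]+K[1,2]]
def tri(views):  # [(d,uv,wrist)] -> point, residual
    A=np.zeros((3,3));b=np.zeros(3);L=[]
    for d,uv,w in views:
        c,v=ray(d,uv,w);v=v[0]/np.linalg.norm(v);P=np.eye(3)-np.outer(v,v);A+=P;b+=P@c;L.append((P,c))
    X=np.linalg.solve(A,b); return X,max(np.linalg.norm(P@(X-c)) for P,c in L)
def snap(name,save=None):
    d=viewer.get_image(name)
    if save: cv2.imwrite(f"pics/{save}.png",d["frame"][:,:,::-1]); np.savez(f"/tmp/{save}.npz",**d)
    return d
def down(yaw): # tool pointing down, tool y axis along world angle yaw
    y=np.array([np.cos(yaw),np.sin(yaw),0]);z=np.array([0,0,-1.]);return Ro.from_matrix(np.c_[np.cross(y,z),y,z])
E
python3 - <<'E'
from h import *
d=dict(np.load('/tmp/top0.npz'))
for n,u,z in [("red",(168,225),.068),("green",(246,185),.068),("orange",(338,188),.068),("blue",(404,212),.068),("Lr",(164,246),.03),("Lg",(247,209),.03),("Lo",(347,212),.03),("Lb",(409,236),.03),("l1",(263,262),.035),("l2",(300,259),.035),("l3",(352,256),.035),("l4",(391,262),.035),("scan",(463,260),.13),("pad",(453,262),.012),("jar",(290,148),.075),("mug",(214,304),.085)]:
    print(n,plane(d,u,z)[0].round(3))
# wrist survey
q=down(np.pi/2)
for i,(x,y) in enumerate([(.5,-.12),(.5,.08),(.5,.28)]):
    try: 
        ctrl.movep([x,y,.30],q.as_quat()); w=snap("wrist",f"w{i}"); print(w["mtx"][0,0],(-w["R"].T@w["t"]).round(3),w["R"].round(2).tolist(),monitor.sense()["time"])
    except ctrl.Unreachable as e: print(e)
E
```

```text
red [0.526 0.399 0.068]
green [0.632 0.207 0.068]
orange [ 0.628 -0.026  0.068]
blue [ 0.569 -0.194  0.068]
Lr [0.477 0.416 0.03 ]
Lg [0.576 0.207 0.03 ]
Lo [ 0.573 -0.051  0.03 ]
Lb [ 0.513 -0.212  0.03 ]
l1 [0.44  0.161 0.035]
l2 [0.449 0.067 0.035]
l3 [ 0.459 -0.065  0.035]
l4 [ 0.445 -0.165  0.035]
scan [ 0.445 -0.327  0.13 ]
pad [ 0.45  -0.328  0.012]
jar [0.728 0.097 0.075]
mug [0.331 0.272 0.085]
371.64829954431775 [ 0.432 -0.121  0.443] [[0.0, 1.0, -0.0], [0.96, -0.0, 0.27], [0.27, -0.0, -0.96]] 2.0583
371.64829954431775 [0.432 0.079 0.443] [[-0.0, 1.0, -0.0], [0.96, 0.0, 0.27], [0.27, -0.0, -0.96]] 2.925
371.64829954431775 [0.432 0.278 0.443] [[0.0, 1.0, -0.0], [0.96, -0.0, 0.27], [0.27, -0.0, -0.96]] 3.7917
```

Run:
```python
import cv2,numpy as np
a=[cv2.resize(cv2.imread(f"pics/w{i}.png"),(400,300),interpolation=cv2.INTER_AREA) for i in range(3)]
cv2.imwrite("pics/m.png",np.vstack([np.hstack(a[:2]),np.hstack([a[2],a[2]*0])]))
```

```text
(no output)
```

View pics/m.png

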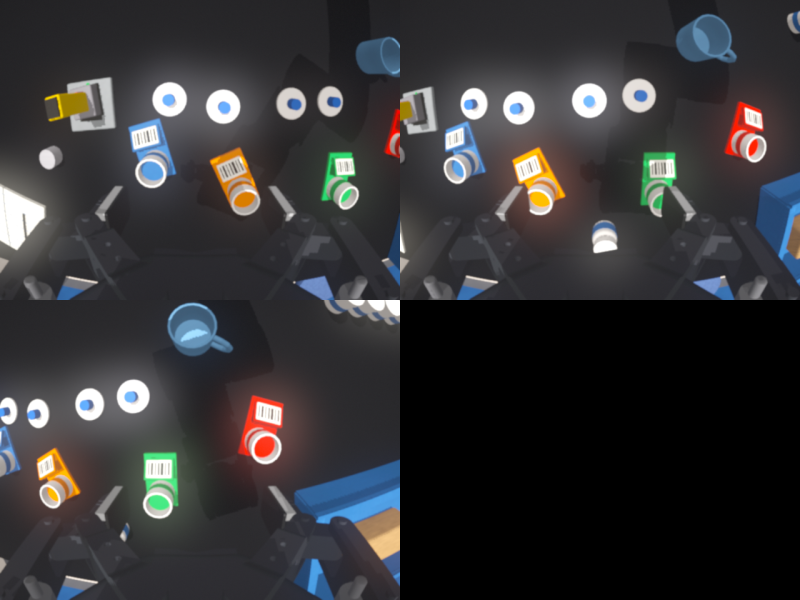

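View pics/w0.png

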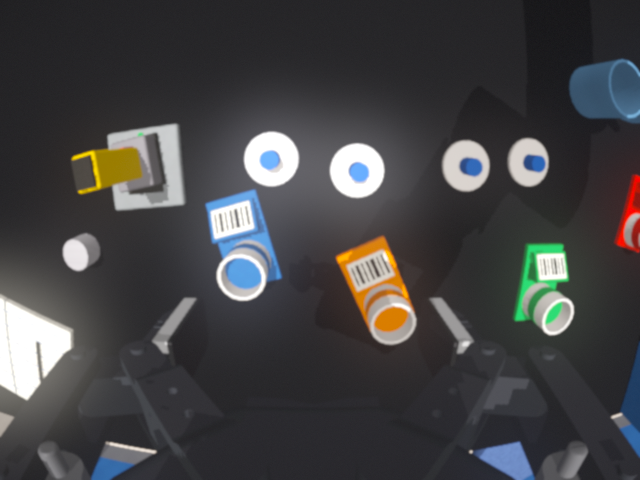

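The wrist views show every item sharply. In w0 the blue pot is at (243,272), orange (390,315), green (552,312), and the lids at (271,160), (357,170), (466,166), (528,162). The scanner is at (130,165). Next I write detectors (colour mask, then contour rays, then circle fit) and triangulate across the three wrist views.

```bash
cat >> h.py <<'E'
HUE={"blue":(100,125),"green":(45,85),"orange":(8,20),"red":(174,184)}
def masks(d):
    hsv=cv2.cvtColor(d["frame"],cv2.COLOR_RGB2HSV); h,s,v=[hsv[...,i].astype(int) for i in range(3)]
    return h,s,v
def circ(P,r,tol=.0015):  # RANSAC circle of known radius, then least squares of the centre
    P=P[:,:2];best=(0,None);rng=np.random.default_rng(0)
    for _ in range(500):
        a,b=P[rng.choice(len(P),2,False)];m=(a+b)/2;e=b-a;l=np.linalg.norm(e)
        if l<r or l>2*r: continue
        n=np.array([-e[1],e[0]])/l*np.sqrt(r*r-l*l/4)
        for c in (m+n,m-n):
            k=np.abs(np.linalg.norm(P-c,axis=1)-r)<tol
            if k.sum()>best[0]: best=(k.sum(),c,k)
    if best[1] is None: return None,0
    c,k=best[1],best[2]
    for _ in range(10):
        v=P[k]-c;n=np.linalg.norm(v,axis=1,keepdims=True);c=c+np.linalg.lstsq(v/n,(n[:,0]-r),rcond=None)[0]
        k=np.abs(np.linalg.norm(P-c,axis=1)-r)<tol
    return c,k.mean()
def whites(d,thr=95):
    h,s,v=masks(d); return ((s<70)&(v>thr)).astype(np.uint8)
def pot(d,col,near,lab_near=None,wrist=True,zr=.068):
    """near: rough xy of pot axis -> rim centre xy, inlier share, label centre xy"""
    h,s,v=masks(d);u=proj(d,[*near,zr],wrist)[0]
    lo,hi=HUE[col];hh=np.where(h<5,h+180,h) if col=="red" else h
    cm=((hh>=lo)&(hh<=hi)&(s>110)&(v>60)).astype(np.uint8)
    H,W=cm.shape;yy,xx=np.mgrid[:H,:W]
    P=plane(d,np.c_[xx.ravel(),yy.ravel()],zr,wrist)
    loc=(np.linalg.norm(P[:,:2]-near,axis=1)<.16).reshape(H,W)
    cm=cm*loc
    # colour + white neighbourhood; white component of ring = white comp enclosing a coloured hole
    wm=whites(d)*loc.astype(np.uint8)
    n,lb,st,ce=cv2.connectedComponentsWithStats(cv2.morphologyEx(wm,cv2.MORPH_CLOSE,np.ones((3,3))))
    ring=lab=None
    for i in range(1,n):
        if st[i,4]<60: continue
        m=(lb==i).astype(np.uint8);c=cv2.findContours(m,cv2.RETR_EXTERNAL,cv2.CHAIN_APPROX_NONE)[0];c=max(c,key=len)
        f=cv2.drawContours(np.zeros_like(m),[c],-1,1,-1)
        fill=(f*cm).sum(); near_col=(cv2.dilate(f,np.ones((7,7)))*cm).sum()-fill
        if fill>.2*f.sum() and (ring is None or f.sum()>ring[1]): ring=(c[:,0],f.sum())
        elif near_col>25 and fill<.1*f.sum():
            X=plane(d,ce[i][None],.030,wrist)[0]
            if lab is None or st[i,4]>lab[1]: lab=(c[:,0],st[i,4])
    out=[None,0,None]
    if ring: out[0],out[1]=circ(plane(d,ring[0],zr,wrist),.027)
    if lab: out[2]=plane(d,np.array(cv2.minAreaRect(lab[0])[0])[None],.030,wrist)[0,:2]
    return out
def lids(d,wrist=True,z0=0.):
    """all lids: flange circle centre at z0+.012 with inlier share"""
    h,s,v=masks(d);wm=whites(d);bl=((h>=100)&(h<=125)&(s>110)&(v>60)).astype(np.uint8)
    m=cv2.morphologyEx(wm|bl,cv2.MORPH_OPEN,np.ones((3,3)));R=[]
    for c in cv2.findContours(m,cv2.RETR_EXTERNAL,cv2.CHAIN_APPROX_NONE)[0]:
        if len(c)<30: continue
        f=cv2.drawContours(np.zeros_like(m),[c],-1,1,-1);b=(f*bl).sum()/f.sum()
        if not .03<b<.4: continue
        P=plane(d,c[:,0],z0+.012,wrist)
        if np.ptp(P[:,:2],axis=0).max()>.09: continue
        ce,k=circ(P,.031)
        if k>.6: R.append((ce,k))
    return R
E
python3 - <<'E'
from h import *
g={"red":(.526,.399),"green":(.632,.207),"orange":(.628,-.026),"blue":(.569,-.194)}
D=[dict(np.load(f"/tmp/w{i}.npz")) for i in range(3)]
for c in g:
    V=[];VL=[]
    for i,d in enumerate(D):
        u=proj(d,[*g[c],.068],True)[0]
        if not(30<u[0]<610): continue
        ce,k,l=pot(d,c,g[c]); 
        if ce is None: continue
        print(c,i,ce.round(4),round(k,2),None if l is None else (l.round(4),np.linalg.norm(ce-l).round(4)))
        if k>.4: V.append((d,proj(d,[*ce,.068],True)[0],True))
        if l is not None: VL.append((d,proj(d,[*l,.03],True)[0],True))
    for q in (V,VL):
        if len(q)>1: print("   tri",tri(q)[0].round(4),round(tri(q)[1],4))
for i,d in enumerate(D):
    for ce,k in lids(d): print("lid",i,ce.round(4),round(k,2))
E
```

```text
red 2 [0.5327 0.4024] 0.51 (array([0.4744, 0.4124]), np.float64(0.0592))
orange 0 [ 0.6352 -0.0278] 0.59 (array([ 0.5813, -0.0526]), np.float64(0.0594))
blue 0 [ 0.5779 -0.2002] 0.41 (array([ 0.4824, -0.1314]), np.float64(0.1177))
lid 0 [0.4551 0.0684] 0.61
```

Run:
```python
from h import *
D=[dict(np.load(f"/tmp/w{i}.npz")) for i in range(3)]
d=D[0];h,s,v=masks(d)
for n,(x,y) in {"lidwhite":(255,150),"lid3 w":(455,155),"knob":(270,160),"knob3":(473,166),"rimblue":(222,282),"rimgreen":(538,322),"bodygreen":(553,290),"bench":(300,230),"benchglow":(315,130)}.items(): print(n,h[y,x],s[y,x],v[y,x])
wm=whites(d);bl=((h>=100)&(h<=125)&(s>110)&(v>60)).astype(np.uint8)
m=cv2.morphologyEx(wm|bl,cv2.MORPH_OPEN,np.ones((3,3)))
for c in cv2.findContours(m,cv2.RETR_EXTERNAL,cv2.CHAIN_APPROX_NONE)[0]:
    if len(c)<30: continue
    P=plane(d,c[:,0],.012,True); (x,y),r=cv2.minEnclosingCircle(P[:,:2].astype(np.float32)); print(c[:,0].mean(0).round(),round(x,4),round(y,4),round(r,4),circ(P,.031))
m=np.dstack([wm*255,bl*255,wm*0]);cv2.imwrite("pics/dbg.png",m)
```

```text
lidwhite 0 0 255
lid3 w 15 12 218
knob 105 141 255
knob3 107 186 184
rimblue 15 10 208
rimgreen 21 17 152
bodygreen 67 137 162
bench 130 20 76
benchglow 128 12 84
[522. 472.] 1.0412 0.3201 0.0589 (array([1.0262097 , 0.27185917]), np.float64(0.17204301075268819))
[574. 463.] 1.075 0.465 0.0627 (array([1.05479593, 0.46466623]), np.float64(0.21518987341772153))
[524. 456.] 0.9921 0.2978 0.0344 (array([1.00592334, 0.27299423]), np.float64(0.3333333333333333))
[ 50. 462.] 1.0744 -0.7028 0.0577 (array([ 1.05088897, -0.70815449]), np.float64(0.22077922077922077))
[482. 452.] 0.9534 0.1873 0.0196 (array([0.94120315, 0.20447336]), np.float64(0.3))
[120. 459.] 1.0106 -0.501 0.1253 (array([ 0.96702333, -0.4902982 ]), np.float64(0.10062893081761007))
[632. 401.] 0.9548 0.6353 0.2411 (array([0.90488574, 0.56187127]), np.float64(0.044897959183673466))
[452. 324.] 0.6733 0.0642 0.0549 (array([0.65851729, 0.03720198]), np.float64(0.18253968253968253))
[173. 324.] 0.6731 -0.3064 0.0549 (array([ 0.6991597 , -0.31369601]), np.float64(0.1875))
[391. 320.] 0.6594 -0.0161 0.0381 (array([ 0.66561267, -0.01
[... 644 characters left out ...]
)
[ 80. 251.] 0.5645 -0.448 0.0367 (array([ 0.57524539, -0.45211991]), np.float64(0.2912621359223301))
[630. 229.] 0.5311 0.3962 0.025 (array([0.53524488, 0.41966863]), np.float64(0.4307692307692308))
[465. 165.] 0.4543 0.0668 0.0334 (array([0.45510099, 0.06843755]), np.float64(0.6126760563380281))
[528. 162.] 0.4442 0.1589 0.0342 (array([0.44424497, 0.16155865]), np.float64(0.5658914728682171))
[279. 205.] 0.5326 -0.1393 0.1303 (array([ 0.46680361, -0.06659007]), np.float64(0.09576138147566719))
[146. 167.] 0.4568 -0.33 0.0699 (array([ 0.43587502, -0.31017871]), np.float64(0.12536443148688048))
[609.  91.] 0.3166 0.309 0.086 (array([0.3326024 , 0.25767208]), np.float64(0.16289592760180996))
```

View pics/dbg.png

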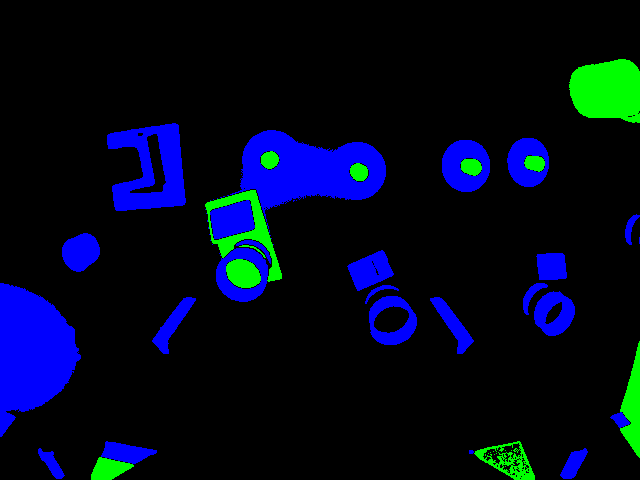

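```bash
sed -i 's/thr=95/thr=125/; s/tol=.0015/tol=.002/; s/if k>.6: R/if k>.55: R/' h.py
python3 - <<'E'
s=open('h.py').read()
s=s.replace("            if lab is None or st[i,4]>lab[1]: lab","            if .035<np.linalg.norm(X[:2]-near)<.085 and (lab is None or st[i,4]>lab[1]): lab")
open('h.py','w').write(s)
E
cat > t.py <<'E'
from h import *
g={"red":(.53,.40),"green":(.635,.207),"orange":(.633,-.027),"blue":(.575,-.198)}
D=[dict(np.load(f"/tmp/w{i}.npz")) for i in range(3)]
d=D[0];h,s,v=masks(d);print("green inside",h[312,555],s[312,555],v[312,555])
d=D[1];h,s,v=masks(d)
for c in g:
    V=[];VL=[]
    for i,d in enumerate(D):
        ce,k,l=pot(d,c,g[c]); 
        print(c,i,proj(d,[*g[c],.068],True)[0].round(),ce if ce is None else ce.round(4),round(k,2),None if l is None else l.round(4))
        if k>.35: V.append((d,proj(d,[*ce,.068],True)[0],True))
        if l is not None: VL.append((d,proj(d,[*l,.03],True)[0],True))
    for q in (V,VL):
        if len(q)>1: print("   tri",tri(q)[0].round(4),round(tri(q)[1],4))
for i,d in enumerate(D):
    for ce,k in lids(d): print("lid",i,ce.round(4),round(k,2))
E
python3 t.py
```

```text
green inside 72 203 220
red 0 [659. 238.] None 0 [0.5253 0.3655]
red 1 [570. 237.] None 0 [0.4743 0.412 ]
red 2 [426. 236.] [0.5324 0.4011] 0.65 [0.4744 0.4124]
   tri [ 0.4964  0.4232 -0.004 ] 0.0398
green 0 [558. 313.] None 0 [0.5812 0.2069]
green 1 [422. 323.] None 0 [0.6012 0.2064]
green 2 [251. 325.] None 0 None
   tri [0.5863 0.2006 0.0427] 0.0091
orange 0 [394. 323.] [ 0.6345 -0.0281] 0.61 [ 0.5813 -0.0526]
orange 1 [221. 322.] None 0 [ 0.5812 -0.0527]
orange 2 [ 80. 313.] None 0 [ 0.5812 -0.0524]
   tri [ 0.5813 -0.0526  0.0299] 0.0001
blue 0 [242. 276.] [ 0.5768 -0.2001] 0.53 [ 0.5194 -0.2145]
blue 1 [ 88. 272.] None 0 [ 0.5195 -0.2144]
blue 2 [-11. 267.] None 0 None
   tri [ 0.5195 -0.2145  0.0299] 0.0
lid 0 [ 0.4656 -0.0695] 0.99
lid 0 [0.4548 0.0668] 1.0
lid 0 [0.4441 0.1588] 0.9
lid 0 [ 0.4502 -0.1691] 0.61
lid 1 [ 0.4522 -0.1715] 0.57
lid 1 [0.4569 0.0673] 0.59
lid 1 [0.4444 0.1596] 1.0
lid 2 [ 0.4647 -0.0659] 0.55
lid 2 [0.4548 0.0698] 0.59
lid 2 [0.4446 0.1575] 0.58
```

```bash
python3 - <<'E'
s=open('h.py').read()
a=s.index("        f=cv2.drawContours(np.zeros_like(m),[c],-1,1,-1)\n        fill"); b=s.index("            X=plane(d,ce[i]")
s=s[:a]+'''        cc,k=circ(plane(d,c[:,0],zr,wrist),.027)
        if k>.35 and len(c)>40 and np.linalg.norm(cc-near)<.05 and (ring is None or k>ring[1]): ring=(cc,k)
        if (cv2.dilate(m,np.ones((7,7)))*cm).sum()>25:
'''+s[b:]
s=s.replace("    if ring: out[0],out[1]=circ(plane(d,ring[0],zr,wrist),.027)\n","    if ring: out[0],out[1]=ring\n")
open('h.py','w').write(s)
E
python3 t.py
```

```text
green inside 72 203 220
red 0 [659. 238.] None 0 [0.5253 0.3655]
red 1 [570. 237.] [0.5224 0.3697] 0.52 [0.4743 0.412 ]
red 2 [426. 236.] [0.5226 0.3887] 1.0 [0.4744 0.4124]
   tri [0.532  0.4003 0.0285] 0.0001
   tri [ 0.4964  0.4232 -0.004 ] 0.0398
green 0 [558. 313.] [0.6412 0.2092] 0.49 [0.5812 0.2069]
green 1 [422. 323.] [0.6288 0.2021] 0.41 [0.6012 0.2064]
green 2 [251. 325.] None 0 None
   tri [0.6302 0.1997 0.0768] 0.0053
   tri [0.5863 0.2006 0.0427] 0.0091
orange 0 [394. 323.] [ 0.6345 -0.0281] 0.61 [ 0.5813 -0.0526]
orange 1 [221. 322.] [ 0.6158 -0.0183] 0.61 [ 0.5812 -0.0527]
orange 2 [ 80. 313.] [0.6154 0.0009] 0.49 [ 0.5812 -0.0524]
   tri [ 0.6354 -0.0235  0.0412] 0.012
   tri [ 0.5813 -0.0526  0.0299] 0.0001
blue 0 [242. 276.] [ 0.5768 -0.2001] 0.53 [ 0.5194 -0.2145]
blue 1 [ 88. 272.] [ 0.5635 -0.1749] 0.51 [ 0.5195 -0.2144]
blue 2 [-11. 267.] [ 0.5678 -0.1729] 0.54 None
   tri [ 0.5795 -0.2024  0.04  ] 0.0085
   tri [ 0.5195 -0.2145  0.0299] 0.0
lid 0 [ 0.4656 -0.0695] 0.99
lid 0 [0.4548 0.0668] 1.0
lid 0 [0.4441 0.1588] 0.9
lid 0 [ 0.4502 -0.1691] 0.61
lid 1 [ 0.4522 -0.1715] 0.57
lid 1 [0.4569 0.0673] 0.59
lid 1 [0.4444 0.1596] 1.0
lid 2 [ 0.4647 -0.0659] 0.55
lid 2 [0.4548 0.0698] 0.59
lid 2 [0.4446 0.1575] 0.58
```

```bash
python3 - <<'E'
s=open('h.py').read()
s=s.replace("    return c,k.mean()\n","""    a=np.degrees(np.arctan2(*(P[k]-c).T[::-1]));cov=len(np.unique((a//10).astype(int)))/36
    return c,cov
""")
open('h.py','w').write(s)
E
python3 t.py
python3 - <<'E'
from h import *
ctrl.movep([.47,-.325,.30],down(np.pi/2).as_quat())
d=snap("wrist","s0")
h,s,v=masks(d)
y=((h>=18)&(h<=32)&(s>120)&(v>60)).astype(np.uint8)
c=max(cv2.findContours(y,cv2.RETR_EXTERNAL,cv2.CHAIN_APPROX_NONE)[0],key=cv2.contourArea)
print(cv2.boundingRect(c),cv2.minAreaRect(c))
E
```

```text
green inside 72 203 220
red 0 [659. 238.] None 0 [0.5253 0.3655]
red 1 [570. 237.] [0.5319 0.402 ] 0.64 [0.4743 0.412 ]
red 2 [426. 236.] [0.5324 0.4011] 0.72 [0.4744 0.4124]
   tri [0.5316 0.4005 0.0698] 0.0002
   tri [ 0.4964  0.4232 -0.004 ] 0.0398
green 0 [558. 313.] [0.6412 0.2092] 0.64 [0.5812 0.2069]
green 1 [422. 323.] [0.6288 0.2021] 0.44 [0.6012 0.2064]
green 2 [251. 325.] [0.6414 0.2076] 0.67 None
   tri [0.6373 0.2062 0.0677] 0.0079
   tri [0.5863 0.2006 0.0427] 0.0091
orange 0 [394. 323.] [ 0.6345 -0.0281] 0.69 [ 0.5813 -0.0526]
orange 1 [221. 322.] [ 0.6263 -0.0236] 0.64 [ 0.5812 -0.0527]
orange 2 [ 80. 313.] [ 0.6249 -0.0139] 0.61 [ 0.5812 -0.0524]
   tri [ 0.6352 -0.0261  0.0553] 0.0054
   tri [ 0.5813 -0.0526  0.0299] 0.0001
blue 0 [242. 276.] [ 0.5768 -0.2001] 0.72 [ 0.5194 -0.2145]
blue 1 [ 88. 272.] [ 0.5688 -0.1851] 0.64 [ 0.5195 -0.2144]
blue 2 [-11. 267.] [ 0.5678 -0.1729] 0.44 None
   tri [ 0.5806 -0.2045  0.0425] 0.0057
   tri [ 0.5195 -0.2145  0.0299] 0.0
lid 0 [ 0.4656 -0.0695] 1.0
lid 0 [0.4548 0.0668] 1.0
lid 0 [0.4441 0.1588] 0.97
lid 0 [ 0.4502 -0.1691] 0.72
lid 1 [ 0.4649 -0.0672] 0.61
lid 1 [ 0.4522 -0.1715] 0.67
lid 1 [0.4569 0.0673] 0.64
lid 1 [0.4444 0.1596] 1.0
lid 2 [ 0.4647 -0.0659] 0.64
lid 2 [ 0.4516 -0.1645] 0.58
lid 2 [0.4548 0.0698] 0.64
lid 2 [0.4446 0.1575] 0.64
(287, 168, 40, 52) ((306.10406494140625, 194.32568359375), (49.54411315917969, 34.415740966796875), 81.02737426757812)
```

View pics/s0.png

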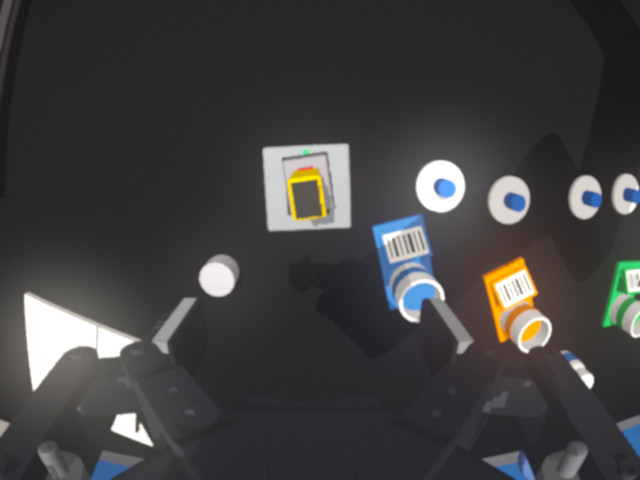

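The scanner's dark top is at about (308,198), tilted a few degrees, with its long side along world x and the pad upright beneath it. I measure the top and grip across the 28 mm side.

Run:
```python
from h import *
def top(d):
    h,s,v=masks(d)
    y=((h>=18)&(h<=32)&(s>120)&(v>60)).astype(np.uint8)
    c=max(cv2.findContours(y,cv2.RETR_EXTERNAL,cv2.CHAIN_APPROX_NONE)[0],key=cv2.contourArea)
    f=cv2.drawContours(y*0,[cv2.convexHull(c)],-1,1,-1)
    k=((v<110)&(f>0)&(y==0)).astype(np.uint8)
    c2=max(cv2.findContours(k,cv2.RETR_EXTERNAL,cv2.CHAIN_APPROX_NONE)[0],key=cv2.contourArea)
    return c2[:,0]
d0=dict(np.load("/tmp/s0.npz"))
ctrl.movep([.50,-.25,.30],down(np.pi/2).as_quat()); d1=snap("wrist")
V=[]
for d in (d0,d1):
    c=top(d);P=plane(d,c,.148,True)[:,:2];r=cv2.minAreaRect((P*1000).astype(np.float32));print(r)
    V.append((d,proj(d,[*(np.array(r[0])/1000),.148],True)[0],True))
print(tri(V))
h,s,v=masks(d0);m=((s<40)&(v>110)).astype(np.uint8)
n,lb,st,ce=cv2.connectedComponentsWithStats(m)
c=cv2.findContours((lb==lb[160,272]).astype(np.uint8),cv2.RETR_EXTERNAL,cv2.CHAIN_APPROX_NONE)[0];c=max(c,key=len)
print("pad",cv2.minAreaRect((plane(d0,c[:,0],.012,True)[:,:2]*1000).astype(np.float32)))
```

```text
((448.67462158203125, -329.4194030761719), (27.531042098999023, 19.03133773803711), 8.68813705444336)
((448.8046569824219, -329.26287841796875), (27.75200843811035, 20.723121643066406), 8.197786331176758)
(array([ 0.44881432, -0.3294424 ,  0.14729519]), np.float64(3.109246323113191e-05))
pad ((456.3626708984375, -330.5950927734375), (100.99620056152344, 100.96186828613281), 2.558039426803589)
```

Run:
```python
from h import *
q=down(np.pi/2+np.radians(8.4)).as_quat()
ctrl.movep([.4488,-.3294,.22],q)
ctrl.servo_line([.4488,-.3294,.093])
ctrl.clamp(60)
s=monitor.sense();print(s["gripper_width"],s["grasp_force"],s["contact_force"],s["tcp_pos"])
ctrl.servo_line([.4488,-.3294,.30])
s=monitor.sense();print(s["gripper_width"],s["contact_force"],s["time"])
# look at blue
L=np.array([.5194,-.2145])
ctrl.movep([.52,-.15,.32],down(np.pi/2).as_quat())
d=snap("wrist","b0"); print(pot(d,"blue",(.577,-.2)), pot(d,"orange",(.634,-.028)))
for c,l,p in (("blue",(.5194,-.2145),(.5768,-.2001)),("green",(.5812,.2069),(.6412,.2085)),("orange",(.5813,-.0526),(.6345,-.0281)),("red",(.4744,.4124),(.5324,.4011))):
    a=np.subtract(p,l);a/=np.linalg.norm(a);n=np.array([-.5*a[0],-.5*a[1],.866]);y=np.array([-a[1],a[0],0]);z=-n/np.linalg.norm(n)
    R=Ro.from_matrix(np.c_[np.cross(y,z),y,z]); 
    print(c,[inverse_kinematics(np.r_[l,.03]+n*k,R.as_quat()) is not None for k in (.141,.2,.25)])
```

```text
0.3251011759677298 59.64470386505127 [-0.51023824  1.65610543  4.64209813] [ 0.44885714 -0.32934944  0.09342146]
0.32148609900632413 [ 1.71544667e-01 -1.98738572e-03 -2.72795045e+00] 10.1417
[array([ 0.57597285, -0.20038306]), 0.5555555555555556, array([ 0.5196291 , -0.21467941])] [array([ 0.63397298, -0.02859553]), 0.7222222222222222, array([ 0.58157033, -0.05278661])]
blue [True, True, False]
green [True, True, True]
orange [True, False, False]
red [True, True, True]
```

View pics/b0.png

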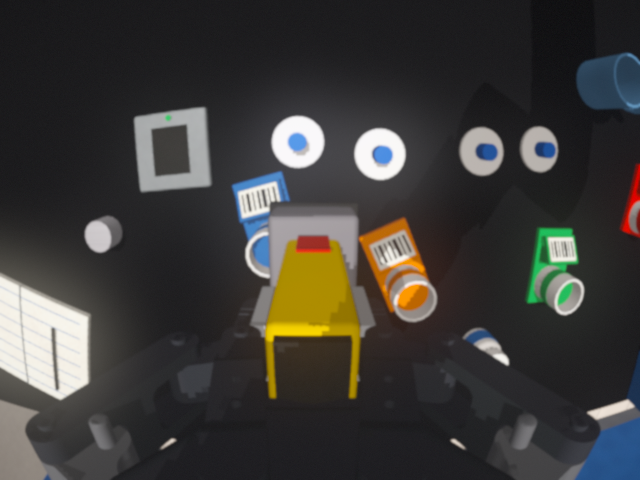

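The scanner is held upright. The pad is at (172,150), and the blue label (260,200) and orange label (392,248) read at their earlier places. Now I scan, with a fresh look before each label.

```bash
cat > scan.py <<'E'
from h import *
import json,sys
G={"blue":((.5768,-.2001),(.5195,-.2145)),"green":((.6412,.2085),(.5812,.2069)),"orange":((.6345,-.0281),(.5814,-.0526)),"red":((.5324,.4011),(.4744,.4123))}
def look(c,tcp):
    ctrl.movep(tcp,down(np.pi/2).as_quat());d=snap("wrist","look_"+c)
    p,k,l=pot(d,c,G[c][0]);print(c,"rim",p,round(k,2),"label",l);return p,l
def scan(c,p,l):
    p,l=np.array(p),np.array(l);a=p-l;print(c,"dist",np.linalg.norm(a).round(4),"yaw",np.degrees(np.arctan2(a[1],a[0])).round(1))
    a/=np.linalg.norm(a);n=np.array([-.5*a[0],-.5*a[1],np.sqrt(.75)]);y=np.array([-a[1],a[0],0]);z=-n
    R=Ro.from_matrix(np.c_[np.cross(y,z),y,z]);X=np.r_[l,.03]+n*(.06+.081)
    ctrl.movep(X+[0,0,.07],R.as_quat());ctrl.servo_line(X,velocity=.1);ctrl.dwell(2.7)
    s=monitor.sense();print("err",(s["tcp_pos"]-X).round(4),"w",s["gripper_width"],"F",s["contact_force"].round(1),"t",s["time"])
    ctrl.servo_line(X+[0,0,.07],velocity=.12)
E
python3 - <<'E'
from scan import *
scan("blue",(.5765,-.2002),(.5195,-.2146))
p,l=look("green",[.58,.11,.32])
snap("top","top1")
E
```

```text
blue dist 0.0588 yaw 14.2Traceback (most recent call last):
  File "<stdin>", line 2, in <module>
  File "scan.py", line 11, in scan
    ctrl.movep(X+[0,0,.07],R.as_quat());ctrl.servo_line(X,velocity=.1);ctrl.dwell(2.7)
    ~~~~~~~~~~^^^^^^^^^^^^^^^^^^^^^^^^^
station.Unreachable: the arm cannot take that pose within its joint ranges
```

```bash
python3 - <<'E'
s=open('scan.py').read()
s=s.replace("    ctrl.movep(X+[0,0,.07],R.as_quat());","""    pre=next(X+np.r_[a*o,h] for h,o in ((.06,0),(.06,.03),(.06,.05),(.04,0),(.04,.03),(.03,0),(.025,.03),(.02,0)) if inverse_kinematics(X+np.r_[a*o,h],R.as_quat()) is not None)
    print("pre",(pre-X).round(3));ctrl.movep(pre,R.as_quat());""").replace("ctrl.servo_line(X+[0,0,.07],velocity=.12)","ctrl.servo_line(pre,velocity=.12)")
open('scan.py','w').write(s)
E
python3 - <<'E'
from scan import *
scan("blue",(.5765,-.2002),(.5195,-.2146))
p,l=look("green",[.58,.11,.32])
snap("top","top1")
E
```

```text
blue dist 0.0588 yaw 14.2
pre [0.   0.   0.04]
err [-0.  0.  0.] w 0.3157776804973087 F [ 0.4  0.4 -1.5] t 18.2917
green rim [0.6401213  0.20797173] 0.69 label [0.58175306 0.20768236]
```

Run:
```python
from scan import *
ok=lambda p,l: p is not None and l is not None and .055<np.linalg.norm(p-l)<.063
scan("green",(.6403,.2080),(.5816,.2075))
p,l=look("orange",[.54,-.14,.32])
if ok(p,l):
    scan("orange",p,l)
    p,l=look("red",[.48,.31,.32])
    if ok(p,l): scan("red",p,l); print(np.round(snap("top","top2")["t"],2))
```

```text
green dist 0.0587 yaw 0.5
pre [0.   0.   0.06]
err [ 0. -0. -0.] w 0.31787156832115165 F [ 0.3 -0.5 -2.5] t 26.975
orange rim [ 0.63414639 -0.02867304] 0.72 label [ 0.58146038 -0.05258664]
orange dist 0.0579 yaw 24.4Traceback (most recent call last):
  File "<stdin>", line 6, in <module>
  File "scan.py", line 11, in scan
    pre=next(X+np.r_[a*o,h] for h,o in ((.06,0),(.06,.03),(.06,.05),(.04,0),(.04,.03),(.03,0),(.025,.03),(.02,0)) if inverse_kinematics(X+np.r_[a*o,h],R.as_quat()) is not None)
StopIteration
```

Run:
```python
from scan import *
print(monitor.sense()["qpos"].round(2))
def test(p,l,c):
    p,l=np.array(p),np.array(l);a=p-l;a/=np.linalg.norm(a);n=np.array([-.5*a[0],-.5*a[1],np.sqrt(.75)]);y=np.array([-a[1],a[0],0]);z=-n
    R0=Ro.from_matrix(np.c_[np.cross(y,z),y,z])
    for roll in (0,30,-30,60,-60,90,-90,180):
      R=R0*Ro.from_euler('z',roll,degrees=True)
      print(c,roll,[(D,h,(q:=inverse_kinematics(np.r_[l,.03]+n*(D+.081)+[0,0,h],R.as_quat())) is not None and q.round(2).tolist()) for D,h in ((.06,0),(.06,.03),(.045,0))])
test((.6341,-.0287),(.5815,-.0526),"orange")
test((.5320,.4011),(.4744,.4123),"red")
```

```text
[-0.45  0.34  1.49  0.    1.31 -2.02]
orange 0 [(0.06, 0, [-0.63, 0.47, 2.07, 1.0, 0.55, 2.79]), (0.06, 0.03, False), (0.045, 0, [-0.62, 0.51, 2.07, 1.05, 0.52, 2.75])]
orange 30 [(0.06, 0, False), (0.06, 0.03, [-0.63, 0.41, 2.05, 0.88, 0.6, -2.83]), (0.045, 0, False)]
orange -30 [(0.06, 0, [-0.63, 0.47, 2.07, 1.0, 0.55, 2.27]), (0.06, 0.03, [-0.63, 0.41, 2.05, 0.88, 0.6, 2.41]), (0.045, 0, [-0.62, 0.51, 2.07, 1.05, 0.52, 2.23])]
orange 60 [(0.06, 0, [-0.63, 0.47, 2.07, 1.0, 0.55, -2.44]), (0.06, 0.03, [-0.63, 0.41, 2.05, 0.88, 0.6, -2.3]), (0.045, 0, [-0.62, 0.51, 2.07, 1.05, 0.52, -2.49])]
orange -60 [(0.06, 0, [-0.63, 0.47, 2.07, 1.0, 0.55, 1.75]), (0.06, 0.03, [-0.63, 0.41, 2.05, 0.88, 0.6, 1.88]), (0.045, 0, [-0.62, 0.51, 2.07, 1.05, 0.52, 1.7])]
orange 90 [(0.06, 0, [-0.63, 0.47, 2.07, 1.0, 0.55, -1.92]), (0.06, 0.03, [-0.63, 0.41, 2.05, 0.88, 0.6, -1.78]), (0.045, 0, [-0.62, 0.51, 2.07, 1.05, 0.52, -1.96])]
orange -90 [(0.06, 0, [-0.63, 0.47, 2.07, 1.0, 0.55, 1.22]), (0.06, 0.03, [-0.63, 0.41, 2.05, 0.88, 0.6, 1.36]), (0.045, 0, [-0.62, 0.51, 2.07, 1.05, 0.52, 1.18])]
orange 1
[... 647 characters left out ...]
0.06, 0, [0.84, 0.57, 1.79, -0.79, 0.65, 1.12]), (0.06, 0.03, [0.84, 0.52, 1.77, -0.73, 0.7, 1.04]), (0.045, 0, [0.83, 0.6, 1.8, -0.82, 0.62, 1.14])]
red -60 [(0.06, 0, [0.84, 0.57, 1.79, -0.79, 0.65, -0.97]), (0.06, 0.03, [0.84, 0.52, 1.77, -0.73, 0.7, -1.05]), (0.045, 0, [0.83, 0.6, 1.8, -0.82, 0.62, -0.95])]
red 90 [(0.06, 0, [0.84, 0.57, 1.79, -0.79, 0.65, 1.64]), (0.06, 0.03, [0.84, 0.52, 1.77, -0.73, 0.7, 1.57]), (0.045, 0, [0.83, 0.6, 1.8, -0.82, 0.62, 1.67])]
red -90 [(0.06, 0, [0.84, 0.57, 1.79, -0.79, 0.65, -1.5]), (0.06, 0.03, [0.84, 0.52, 1.77, -0.73, 0.7, -1.58]), (0.045, 0, [0.83, 0.6, 1.8, -0.82, 0.62, -1.47])]
red 180 [(0.06, 0, False), (0.06, 0.03, False), (0.045, 0, False)]
```

```bash
python3 - <<'E'
s=open('scan.py').read()
s=s.replace("def scan(c,p,l):","def scan(c,p,l,roll=0):").replace("R=Ro.from_matrix(np.c_[np.cross(y,z),y,z]);","R=Ro.from_matrix(np.c_[np.cross(y,z),y,z])*Ro.from_euler('z',roll,degrees=True);")
open('scan.py','w').write(s)
E
python3 - <<'E'
from scan import *
ok=lambda p,l: p is not None and l is not None and .055<np.linalg.norm(p-l)<.063
scan("orange",(.6343,-.0285),(.5815,-.0526),180)
p,l=look("red",[.48,.31,.32])
if ok(p,l): scan("red",p,l); snap("top","top2")
E
```

```text
orange dist 0.058 yaw 24.5
pre [0.   0.   0.06]
err [ 0. -0. -0.] w 0.3180509186415069 F [ 0.1  0.7 -1.7] t 34.3083
red rim [0.53217091 0.40097351] 0.75 label [0.57573065 0.31456593]
```

View pics/look_red.png

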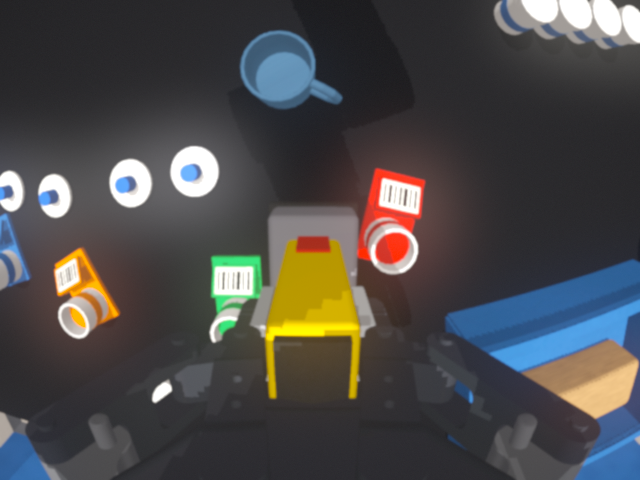

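The red pot, with its label at (401,196), is where it was. The detector took the grey scanner head for the label, so I restrict the choice to candidates at the right distance from the rim.

```bash
python3 - <<'E'
s=open('h.py').read()
a=s.index("            X=plane(d,ce[i]");b=s.index("    return out\ndef lids")
s=s[:a]+'''            X=plane(d,np.array(cv2.minAreaRect(c[:,0])[0])[None],.030,wrist)[0,:2]; labs.append(X)
    out=[ring[0],ring[1],None] if ring else [None,0,None]
    if ring and labs:
        l=min(labs,key=lambda X:abs(np.linalg.norm(X-ring[0])-.0587))
        if abs(np.linalg.norm(l-ring[0])-.0587)<.006: out[2]=l
'''+s[b:]
s=s.replace("ring=lab=None","ring=None;labs=[]")
open('h.py','w').write(s)
E
python3 - <<'E'
from scan import *
d=dict(np.load("/tmp/look_red.npz"))
p,k,l=pot(d,"red",G["red"][0]);print(p,l)
if l is not None: scan("red",p,l); snap("top","top2")
E
```

```text
[0.53217091 0.40097351] [0.47436394 0.41266514]
red dist 0.059 yaw -11.4
pre [0.   0.   0.06]
err [ 0. -0.  0.] w 0.32309408428106856 F [ 0.5  0.4 -2.3] t 41.025
```

Run:
```python
from h import *
q=down(np.pi/2+np.radians(8.4)).as_quat()
ctrl.movep([.40,.10,.36],down(np.pi/2).as_quat())
ctrl.movep([.4488,-.3294,.30],q)
ctrl.servo_line([.4488,-.3294,.12]); ctrl.servo_line([.4488,-.3294,.097],velocity=.04);ctrl.dwell(.3)
f0=monitor.sense()["contact_force"][2];z=.097
while z>.0915:
    z-=.0007;ctrl.servo_line([.4488,-.3294,z],velocity=.02);ctrl.dwell(.1)
    f=monitor.sense()["contact_force"][2]-f0
    if f>2: break
print("z",z,"f",f)
ctrl.open_jaws();ctrl.servo_line([.4488,-.3294,.25]);print(monitor.sense()["time"])
ctrl.movep([.47,-.26,.30],down(np.pi/2).as_quat());d=snap("wrist","s2")
from scan import G
print(lids(d)); print(pot(d,"blue",G["blue"][0]),pot(d,"orange",G["orange"][0]))
```

```text
z 0.09279999999999997 f 8.455207267238364
50.975
[(array([ 0.46481105, -0.07001845]), 1.0), (array([0.45419964, 0.06491567]), 0.8888888888888888), (array([0.4435099 , 0.15671891]), 0.8055555555555556), (array([ 0.45270335, -0.16760248]), 0.6666666666666666)]
[array([ 0.57582593, -0.19963477]), 0.6944444444444444, array([ 0.51956347, -0.21458132])] [array([ 0.6374404 , -0.02653667]), 0.5, array([ 0.58139665, -0.05302123])]
```

View pics/s2.png

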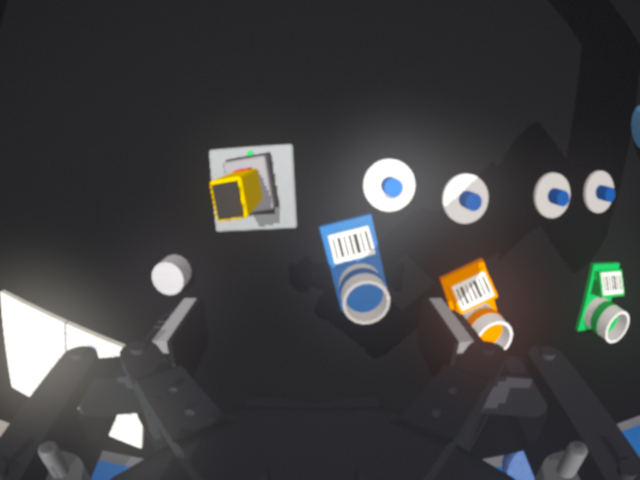

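The scanner stands upright on its pad at (240,195). Pots and lids are unmoved. Overexposure hurts the first lid's fit (389,185), so I try several thresholds. Then I lid the blue pot.

```bash
python3 - <<'E'
s=open('h.py').read()
s=s.replace("def lids(d,wrist=True,z0=0.):","def lids1(d,wrist=True,z0=0.,thr=125):").replace("h,s,v=masks(d);wm=whites(d);bl","h,s,v=masks(d);wm=whites(d,thr);bl")
s=s.replace("def pot(d,col,near,lab_near=None,wrist=True,zr=.068):","def pot1(d,col,near,wrist=True,zr=.068,thr=125):").replace("wm=whites(d)*loc","wm=whites(d,thr)*loc")
s+='''
TH=(100,115,130,150,175,200,225)
def lid(d,near,z0=0.,rad=.05):
    R=[r for t in TH for r in lids1(d,True,z0,t) if np.linalg.norm(r[0]-near)<rad]
    if not R: return None,0
    m=max(k for _,k in R);return np.median([c for c,k in R if k>=m-.06],axis=0),m
def pot(d,col,near):
    R=[pot1(d,col,near,thr=t) for t in TH]
    P=[r for r in R if r[0] is not None];L=[r[2] for r in P if r[2] is not None]
    if not P: return None,0,None
    m=max(r[1] for r in P)
    return np.median([r[0] for r in P if r[1]>=m-.06],axis=0),m,(np.median(L,axis=0) if L else None)
'''
open('h.py','w').write(s)
E
cat > lidding.py <<'E'
from h import *
from scan import G
Q=down(np.pi/2)
def find_lid(near):
    ctrl.movep([near[0]+.02,near[1],.30],Q.as_quat());d=snap("wrist");c,k=lid(d,near);print("lid",c,round(k,2));return c,k
def pick(c):
    ctrl.movep([*c,.10],Q.as_quat());ctrl.servo_line([*c,.03]);ctrl.servo_line([*c,.0155],velocity=.05)
    s=monitor.sense();print("F",s["contact_force"].round(1));ctrl.clamp(40);s=monitor.sense();print("w mm",(s["gripper_width"]*85).round(1),"f",round(s["grasp_force"]),"t",round(s["time"],1))
    ctrl.servo_line([*c,.22]);s=monitor.sense();print("held w",(s["gripper_width"]*85).round(1),"Fz",s["contact_force"][2].round(2))
def find_pot(c,dy):
    g=G[c][0];ctrl.movep([g[0]-.03,g[1]+dy,.32],Q.as_quat());d=snap("wrist","p_"+c);p,k,l=pot(d,c,g)
    print(c,"rim",p,round(k,2),"label",l,None if l is None else np.linalg.norm(p-l).round(4));return p,k,l
def place(p,tz=.0155):
    ctrl.movep([*p,.14],Q.as_quat());ctrl.servo_line([*p,.062+tz+.006],velocity=.08);ctrl.dwell(.2)
    f0=monitor.sense()["contact_force"][2];z=.062+tz+.006
    while z>.062+tz-.0015:
        z-=.001;ctrl.servo_line([*p,z],velocity=.03);ctrl.dwell(.05);f=monitor.sense()["contact_force"]
        if f[2]-f0>2.5: break
    print("down dz",round(z-.062-tz,4),"F",f.round(1),"f0",f0.round(1))
    return z
def release(p):
    ctrl.open_jaws();ctrl.servo_line([*p,.20]);print("t",round(monitor.sense()["time"],1))
def check(p,name):
    ctrl.movep([p[0]+.0,p[1]-.05,.36],Q.as_quat());d=snap("wrist",name);print("seated?",p,[tuple(np.round(x,4)) for x in [lid(d,p,.062)[0]]],lid(d,p,.062)[1]);
E
python3 - <<'E'
from lidding import *
c,k=find_lid((.451,-.169))
if k>.6: pick(c); p,k,l=find_pot("blue",.08)
E
```

```text
lid [ 0.45192535 -0.16937579] 1.0
F [ 0.7 -0.4  0.2]Traceback (most recent call last):
  File "<stdin>", line 3, in <module>
  File "lidding.py", line 8, in pick
    s=monitor.sense();print("F",s["contact_force"].round(1));ctrl.clamp(40);s=monitor.sense();print("w mm",(s["gripper_width"]*85).round(1),"f",round(s["grasp_force"]),"t",round(s["time"],1))
                                                                                                           ^^^^^^^^^^^^^^^^^^^^^^^^^^^^^
AttributeError: 'float' object has no attribute 'round'
```

```bash
sed -i 's/(s\["gripper_width"\]\*85).round(1)/round(s["gripper_width"]*85,1)/g; s/s\["contact_force"\]\[2\].round(2)/round(float(s["contact_force"][2]),2)/' lidding.py
python3 - <<'E'
from lidding import *
s=monitor.sense();print(s["gripper_width"]*85,s["grasp_force"],s["tcp_pos"])
x=s["tcp_pos"];ctrl.servo_line([x[0],x[1],.22]);s=monitor.sense();print(s["gripper_width"]*85,s["contact_force"],s["time"])
find_pot("blue",.08)
E
```

```text
20.13437687952877 39.007744789123535 [ 0.45202125 -0.16948081  0.01575565]
20.171058496750394 [ 0.36788438 -0.22347316 -1.25083656] 55.9667
blue rim [ 0.57548798 -0.19948214] 1.0 label [ 0.5192689  -0.21448397] 0.0582
```

View pics/p_blue.png

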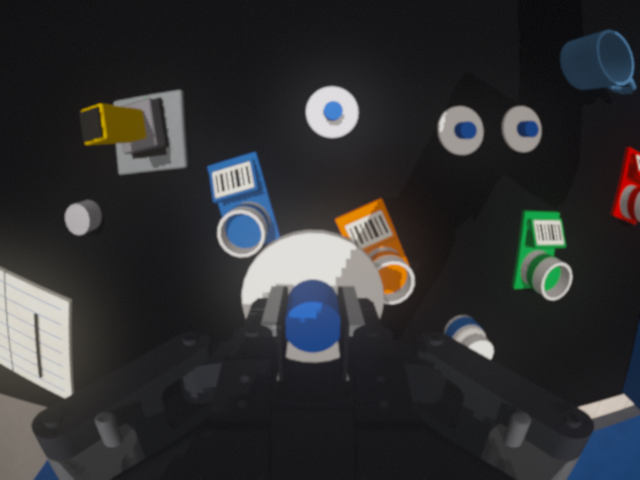

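The lid is held level, and the blue pot's rim (243,231) is clear with a full-circle fit. I place it.

Run:
```python
from lidding import *
p=np.array([.5758,-.1996]);place(p);release(p);check(p,"c_blue")
```

```text
down dz -0.001 F [-1.6  0.6  7. ] f0 -0.6
t 62.3
seated? [ 0.5758 -0.1996] [(np.float64(0.5769), np.float64(-0.1994))] 0.7222222222222222
```

View pics/c_blue.png

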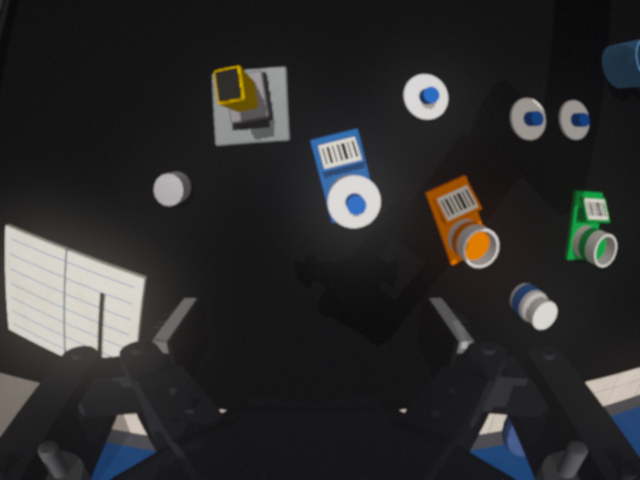

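The blue lid sits level on its pot (355,203), with contact exactly at seat height. Next are orange, green and red, with checks in the code.

```bash
cat >> lidding.py <<'E'
def go(c,near,dy):
    lc,k=find_lid(near)
    if k<.75: print("bad lid");return False
    pick(lc);p,k,l=find_pot(c,dy)
    if k<.75 or l is None: print("bad pot");return False
    a=(p-l)/np.linalg.norm(p-l);p=(p+l+a*.059)/2
    place(p);release(p);check(p,"c_"+c);return True
E
python3 - <<'E'
from lidding import *
go("orange",(.465,-.069),.09)
E
```

```text
lid [ 0.44025255 -0.09713949] 1.0
F [-0.4  0.6  0.1]
w mm 19.9 f 39 t 66.4
held w 20.4 Fz -0.35
orange rim [ 0.63406769 -0.02802418] 1.0 label [ 0.58147936 -0.05278342] 0.0581
down dz 0.0 F [0.4 0.2 2. ] f0 -1.4
t 74.3
seated? [ 0.63446337 -0.02783789] [(np.float64(0.634), np.float64(-0.0287))] 1.0
```

This lid had been knocked about 37 mm aside. The fresh look caught that and it was placed well.

Run:
```python
from lidding import *
if go("green",(.4545,.067),-.09): go("red",(.444,.158),-.09)
ctrl.movep([.40,-.10,.40],Q.as_quat()); snap("scene","end")
```

```text
lid [0.45517584 0.06708327] 1.0
F [ 0.2  0.5 -0.6]
w mm 20.2 f 39 t 78.5
held w 20.3 Fz -0.46
green rim [0.63954767 0.20725691] 1.0 label [0.58171077 0.2078886 ] 0.0578
down dz 0.0 F [-0.5 -0.6  1.7] f0 -1.3
t 86.1
seated? [0.64012746 0.20725058] [(np.float64(0.6395), np.float64(0.2067))] 1.0
lid [0.44467814 0.15939393] 1.0
F [-0.7 -0.6  1.3]
w mm 20.2 f 39 t 90.2
held w 20.2 Fz -0.52
red rim [0.53073722 0.4005471 ] 0.94 label [0.4744802  0.41245919] 0.0575
down dz 0.0 F [-0.   0.7  2.4] f0 -0.2
t 97.8
seated? [0.53146883 0.40039219] [(np.float64(0.5305), np.float64(0.4002))] 1.0
```

View pics/end.png

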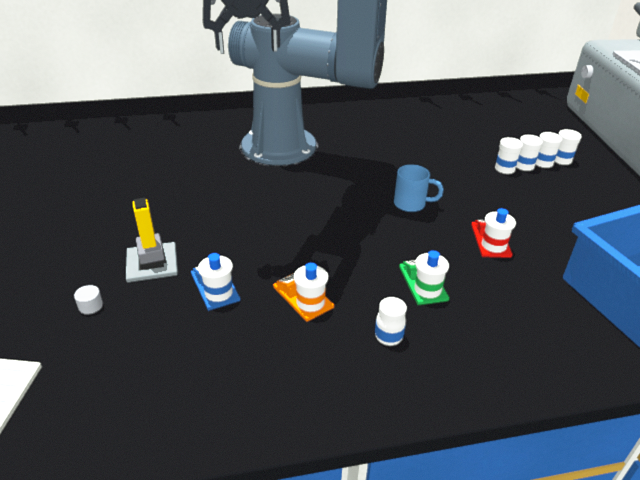

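All four pots carry level lids: (215,268), (310,275), (432,265) and (500,222). The scanner stands on its pad at (148,235). The puck, jar and mug are in place, and the robot is clear of everything.

```bash
python3 -c "
from station import ctrl
print(ctrl.hand_in())"
```

```text
the job is handed in; nothing more can be done
None
```

I held the scanner steady for 2.7 s on the blue, green, orange and red labels in that order, about 60 mm off each (the read itself can't be confirmed from here), then stood it back on its pad, lidded all four pots level, left the bystanders untouched, and handed in at about 100 s.

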